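Scoop out of the covered tub, held level over the bowl

ROBOT

A 6-joint arm with a two-finger parallel gripper is mounted at the origin on a cart in front of the work surface, level with it; the furniture and walls round the work are solid. World frame = base frame: x ahead of the robot, y to its left, z up, the work surface at z = 0. Lengths are in mm, angles in rad, forces in N, time in s.
With the tool pointing down it reaches from about 400 to 925 mm from the base axis. Payload 12.5 kg.
Tool frame: the origin (TCP) lies midway between the tips of the shut fingers; the grasp point (between the pads) lies 19 mm behind it; z points along the fingers, y is the line along which they close (so a half turn about z gives the same grasp; the last joint's range is limited). The gripper opens to 95 mm and grips with 3 to 60 N. Pads are 20 mm wide; open, the fingers measure 119 mm over their backs; the gripper's body (75 mm by 180 mm) begins 59 mm behind the grasp point.
Start: joints at [1.167, 0.491, 1.559, -0, 1.092, -0.106], TCP at [183.37, 597.517, 179.561] pointing down, gripper open.
Joint ranges: [-3.1, 3.1], [-0.84, 2.19], [0.05, 2.79], [-1.13, 4.28], [0.06, 2.93], [-2.69, 2.69]. Speed limits (rad/s): [2.22, 2.22, 2.79, 3.14, 3.14, 3.14].

INTERFACE

Orientations are given as a rotation vector (axis times angle).
In Python, from cell import state, imaging, order gives the robot as it stands.
- The arm moves only by the shell command python3 -m handwheel FILE, which reads ROWS from the file FILE. ROWS is one flat JSON list of numbers that holds 1 to 8 rows one after another, with no inner brackets; each row has 7 numbers: dx, dy, dz in cm, then a rotation vector rx, ry, rz in units of 0.2 rad, then the opening from 0.0 (shut) to 1.0 (fully open); each row is the pose to reach, as a shift and turn from the pose commanded when the command began, along the tool's axes at that moment; what a row does not reach only later rows make up. A row lasts 1/8 s, in which the tool goes at most 62.5 mm and 0.188 rad, less where a joint would pass 70% of its speed; a pose out of reach is approached as far as the arm can. The fingers move at their own pace and stop on an object; the grip force is fixed at half the most. Time passes only in rows, so rows that do not move let the fingers close. It prints the time, the measured TCP pose, the force, the opening and the grip force at its end. Input that does not fit is refused with a message, and nothing moves.
- state(): the state, without advancing time (a new reading comes with each control period).
- imaging.read_camera(name): name is "scene" or "top" or "wrist"; returns the picture (400x640x3 uint8, red, green, blue); there is no depth.
- imaging.camera_model(name): a dict with "vfov" (degrees; the focal length in pixels is half the picture's height over the tangent of half this angle, whatever the lens; pixels are square), "cx", "cy" (the principal point, pixels), "rvec" (rotation vector, rad) and "tvec" (3), from world to camera coordinates, as OpenCV has them. Camera axes: x right, y down, z forward; pixel columns grow to the right and rows downward; lengths in mm; the calibration is good to about 2 mm. A picture is of the moment at which its call begins: read the wrist's pose just before it. camera_model takes no time and is no camera call; for the wrist camera it gives the pose at the moment of the call.
- order.hand_in(): hands the job in; it is judged then, once.
The state is a dict: "time": time; "joint_pos": joint angles; "joint_velocities": joint speeds; "joint_efforts": joint torques, N m; "tcp_pos": TCP position; "tcp_rot": TCP orientation; "ft_force": force on the tool from outside, world axes, zero at the start; "torque": the same for the moment, N m; "grip_width": opening from 0.0 (shut) to 1.0 (fully open); "gripper_force": force on a finger pad.
Only numpy, scipy, OpenCV 4.12 (cv2) and the standard library are available. Lean on these libraries where they do the work, as an engineer would, in place of code of your own. Each camera call takes 0.05 s, during which the arm holds its last target. There are 200 camera calls.

TASK

Get the measuring scoop ready for me to fill: tip the tub's cover up by the bar on its right side, clearly open (15 degrees or more) while its left edge still rests on the tub's rim, then lift it off and lay it the right way up in the middle of the round cork mat and let go. Then draw the scoop out of its sloping rest in the tub and turn it level, opening upward, with its cup over the middle of the bowl, raised clear of the bowl's rim but no more than a hand's breadth (10 cm) above it; finish while still holding it there in the gripper, still, touching nothing else. Leave the bowl and the other things where they stand.

Things in the scene. Friction and masses are not known exactly. Their poses are not given: they have to be found in the camera images.
- tub: White open tub, fixed to the worktop, 150 (x) x 140 (y) x 85 mm high, walls 5 mm, turned up to 20 degrees either way. Origin: centre of its underside; x points from its front wall (towards the robot) to its back wall. Tub, bowl and mat stand side by side in any order, about 0.3 m apart.
- tub_rim (a point): Centre of the tub's mouth, at rim height, 85 mm. Below it a wooden cradle holds the scoop, cup at the bottom to the back, handle rising at 45 degrees to the front, its end 25 mm above the rim (under the cover). The cradle bears the scoop from below, at its toe and sides, with stops under 15 mm high: the scoop comes free straight up or along its handle.
- lid: Loose wooden box-shaped cover, 150 x 140 mm, about 180 g, on the tub's rim, no catch. Origin: centre of its lip's underside; axes like the tub's. The lip (135 x 125 mm, 6 mm deep) sits inside the rim with 2.5 mm play; seated, the origin is 79 mm above the worktop, on the mat 12 mm. Flat top 42 mm above the origin. Centre of mass near the middle.
- lid_grip (a point): Centre of the steel grip bar on the cover: 30 mm in front of the cover's middle, 45 mm to its right (-y), 70 mm above the cover's origin. The bar runs along the cover's x, 76 mm long, 12 mm wide (along y), 14 mm high; its underside is 21 mm above the cover's top. Grip it closing along the cover's y.
- lid_edge (a point): Middle of the cover's lower left edge (70 mm to the left, +y, of its middle, 6 mm above its origin), the edge that it tips on; seated, at the height of the rim, 85 mm.
- scoop: Steel measuring scoop, 128 mm long, about 50 g. y runs from the handle's end to the cup, z the way the cup opens. Origin: mid-length, level with the cup's underside. Cup: round, 54 mm across, 24 mm deep. Handle: flat strip 12 mm wide (x), 2 mm thick, at z = 22 to 24 mm, from y = -64 mm (end) to the cup at +11 mm. Stowed, y points 45 degrees down to the tub's back, x to the tub's -y.
- scoop_grip (a point): Point on the middle of the handle, 18 mm from its end; stowed, 98 mm above the worktop, 13 mm above the tub's rim, 32 mm in front of the tub's middle. Grip it here by the handle's two edges, closing along the scoop's x (level).
- scoop_cup (a point): Centre of the cup's mouth, 83.5 mm along the handle from scoop_grip, level with the handle's top.
- bowl: Loose white china bowl with a green band, 150 mm across, 68 mm high, upright and empty. Origin: centre of its underside; the rim is 68 mm above the worktop.
- mat: Round cork mat, 170 mm across, 12 mm thick, fixed on the worktop. Origin: centre of its underside. Above and behind all this hang wall cupboards: their underside is 0.45 m above the worktop and their front about 0.57 m from the robot (x), so keep the wrist nearer than that when high.
- timer: Bystander: round red and white kitchen timer, 67 mm across, 56 mm high, in front between two of the places. Origin: centre of its underside.
- thermometer: Bystander: small black box thermometer, 22 x 42 x 34 mm high, in front between two of the places. Origin: centre of its underside.
- shaker: Bystander: glass shaker, 44 mm across, 90 mm high, behind the work. Origin: centre of its underside.
- pepper_mill: Bystander: dark wooden pepper mill, 58 mm across, 170 mm high, behind the work. Origin: centre of its underside.

How it is judged (in metres and radians):
On the way, in this order (a step that is already met when the one before it is completed fails the run):
1. the cover is tipped up (more than 0.2 rad) with its left edge still on the tub's rim (within 20 mm in height and 30 mm across) (angle between lid's own z axis and vertical between 0.2 and 1.5 rad and z of lid_edge in the frame of tub below 0.105 m and y of lid_edge in the frame of tub between 0.04 and 0.1 m), for 0.1 s.
2. the cover lies right way up on the cork mat, let go, with the scoop still in the tub (horizontal distance between lid and mat below 0.04 m and height (world z) of lid between 0.006 and 0.02 m and angle between lid's own z axis and vertical below 0.1 rad and contact force between the fingers and lid below 0.05 N and linear speed of lid below 0.03 m/s and distance of scoop from where it was at the start of the episode below 0.02 m), for 0.2 s.
At the end, for the whole second after the job is handed in: The gripper holds the scoop still, opening up, level within 0.22 rad, middle of its mouth within 35 mm of the bowl's axis and 97 to 205 mm above the worktop, bowl not touched; the cover lies right way up (0.1 rad), released, on the mat, centred within 40 mm (horizontal distance between lid and mat below 0.04 m and height (world z) of lid between 0.006 and 0.02 m and angle between each of lid, bowl's own z axis and vertical below 0.1 rad and contact force between the fingers and lid below 0.05 N and linear speed of each of lid, scoop below 0.03 m/s and angle between scoop's own z axis and vertical below 0.22 rad and horizontal distance between scoop_cup and bowl below 0.035 m and height (world z) of scoop_cup between 0.097 and 0.205 m and contact force between the fingers and scoop above 1 N and contact force between each of scoop, the fingers and bowl below 0.05 N); the arm keeps its last pose, push and grip.
It fails at once if the bowl or a bystander is moved by more than 30 mm (distance of any of bowl, timer, thermometer, shaker, pepper_mill from where it was at the start of the episode above 0.03 m).
It also fails if it takes over 58 s, if anything falls off the work surface, if the arm or the gripper's body presses on something with over 40 N, if the wrist force passes 120 N, or if a joint passes its speed limit or range.

## Working session

There is one attempt and no reset: what is moved stays moved. The work goes in short steps, Python scripts to look and compute and a shell command to move; the robot and the scene stay as the last step left them, time stands still between calls to the robot, and variables do not carry over. Pictures are saved under pics/ and viewed, at most 10 in all, crops included, and the job is handed in when it is done.

```bash
mkdir -p pics; ls; python3 - <<'E'
from cell import state, imaging
import cv2
print(state())
for n in ("scene","top"):
    m=imaging.camera_model(n); print(n,m)
    cv2.imwrite(f"pics/{n}0.png",imaging.read_camera(n)[...,::-1])
E
```

```text
pics
{'time': 0.0, 'joint_pos': array([ 1.16739295e+00,  4.91542159e-01,  1.55948445e+00, -7.56758150e-06,
        1.09171868e+00, -1.05598805e-01]), 'joint_velocities': array([-9.90252622e-04, -6.26036478e-04, -4.62126375e-04,  1.10294842e-03,
        7.03456995e-05, -5.98774726e-04]), 'joint_efforts': array([-1.75575573e-03, -6.12655735e+01, -2.58175617e+01,  6.91220351e-02,
        4.82978951e-02, -8.04868773e-05]), 'tcp_pos': array([183.24708341, 597.21147415, 178.96053865]), 'tcp_rot': array([-4.66016019e-01, -3.10654921e+00,  1.75473153e-03]), 'ft_force': array([-0.07584351, -0.18153134, -0.94497196]), 'torque': array([ 0.0028524 , -0.08863475, -0.00191226]), 'gripper_force': 0.0, 'grip_width': 1.0014876569278859}
scene {'vfov': 48.82643337726273, 'cx': 314.09559130165695, 'cy': 193.94405454019324, 'rvec': array([ 1.95127003, -0.61879588,  0.37119574]), 'tvec': array([-435.29697806,  231.19980917, 1219.82588426])}
top {'vfov': 56.10581297244877, 'cx': 324.55409743129877, 'cy': 201.31584378658243, 'rvec': array([ 2.16153168, -2.13252118,  0.15578772]), 'tvec': array([  17.17196298,  539.75389475, 1052.34160573])}
```

View pics/scene0.png

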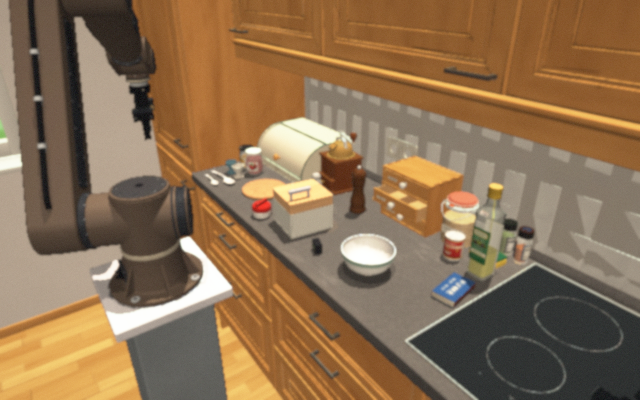

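View pics/top0.png

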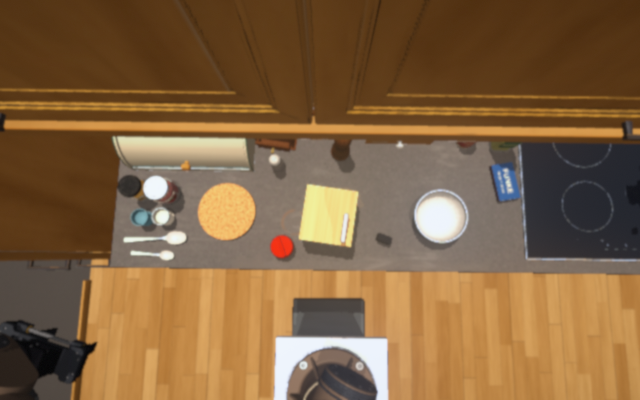

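Scene: the mat is left (top view 227,211), the tub with its wooden cover is in the middle (330,216) with the bar at (345,229), and the bowl is right (441,217). The timer is at (281,246) and the thermometer at (384,240). Now measuring.

```bash
cat > h.py <<'E'
import numpy as np, cv2
from cell import state, imaging
from scipy.spatial.transform import Rotation as R
def ray(m,uv):
    f=200/np.tan(np.radians(m["vfov"])/2)
    Rm=R.from_rotvec(m["rvec"]).as_matrix(); t=np.array(m["tvec"])
    d=Rm.T@np.array([(uv[0]-m["cx"])/f,(uv[1]-m["cy"])/f,1.]); return -Rm.T@t,d
def cast(m,uv,z):
    o,d=ray(m,uv); return (o+d*(z-o[2])/d[2])[:3].round(1)
def proj(m,p):
    f=200/np.tan(np.radians(m["vfov"])/2)
    c=R.from_rotvec(m["rvec"]).as_matrix()@np.array(p,float)+m["tvec"]; return np.array([m["cx"]+f*c[0]/c[2],m["cy"]+f*c[1]/c[2]]).round(1)
def rel(p,rot):
    "shift & turn in tool axes from measured pose to world p (mm) / Rotation"
    s=state(); r=R.from_rotvec(s["tcp_rot"]); return (r.inv().apply(np.array(p)-s["tcp_pos"])).round(1),(r.inv()*rot).as_rotvec().round(3)
def big(mask):
    c=max(cv2.findContours(mask.astype(np.uint8),0,1)[0],key=cv2.contourArea); return c
E
python3 - <<'E'
from h import *
m=imaging.camera_model("top"); im=cv2.imread("pics/top0.png"); hsv=cv2.cvtColor(im,cv2.COLOR_BGR2HSV)
def roi(mask,x0,x1,y0,y1):
    o=np.zeros(mask.shape,bool);o[y0:y1,x0:x1]=mask[y0:y1,x0:x1];return o
H,S,V=[hsv[...,i].astype(int) for i in range(3)]
for p in [(227,211),(320,210),(345,225),(441,217),(281,246),(384,240),(290,230),(398,200)]: print(p,hsv[p[1],p[0]])
c=big(roi((S>90)&(V>90),190,262,175,248)); e=cv2.minEnclosingCircle(c);print("mat",e,cast(m,e[0],12), cv2.fitEllipse(c))
c=big(roi((V>120),405,475,182,252)); e=cv2.fitEllipse(c);print("bowl",e,cast(m,e[0],68))
c=big(roi((S>90)&(V>100),295,365,175,255)); r=cv2.minAreaRect(c);b=cv2.boxPoints(r);print("lid",r,[cast(m,p,121) for p in b])
c=big(roi((S<60)&(V>120),335,355,205,250)); r=cv2.minAreaRect(c);print("bar",r,cast(m,r[0],156),[cast(m,p,156) for p in cv2.boxPoints(r)])
c=big(roi((S>120)&((H<8)|(H>172)),265,300,230,262)); r=cv2.minAreaRect(c);print("timer",cast(m,r[0],50))
print("therm",cast(m,(384,240),34))
cv2.imwrite("pics/crop.png",cv2.resize(im[170:260,180:480],None,fx=2.6,fy=2.6,interpolation=cv2.INTER_CUBIC))
print(proj(m,(0,0,0)))
E
```

```text
(227, 211) [ 18 144 243]
(320, 210) [ 27  99 241]
(345, 225) [ 45   2 236]
(441, 217) [106  13 252]
(281, 246) [  4 231 234]
(384, 240) [13 48 75]
(290, 230) [ 14  55 139]
(398, 200) [ 13  44 134]
mat ((226.1876220703125, 210.83641052246094), 29.77253532409668) [510.8 316.   12. ] ((226.37088012695312, 211.20005798339844), (56.90822219848633, 58.69118881225586), 50.215328216552734)
bowl ((439.5, 216.5), (81.64986419677734, 81.64986419677734), 0.0) [ 496.5 -299.6   68. ]
lid ((328.17999267578125, 215.239990234375), (54.73006057739258, 57.55848693847656), 8.130102157592773) [array([423.5,  95.9, 121. ]), array([577.3,  77.6, 121. ]), array([558., -69., 121.]), array([405.1, -47.5, 121. ])]
bar ((344.1999816894531, 227.09999084472656), (4.38406229019165, 28.42569351196289), 8.13010311126709) [456.3 -26.9 156. ] [array([421. , -16.4, 156. ]), array([493.4, -26.2, 156. ]), array([492. , -37.5, 156. ]), array([419.6, -27.5, 156. ])]
timer [407.1 144.5  50. ]
therm [ 430.  -148.2   34. ]
[330.7 393.8]
```

View pics/crop.png

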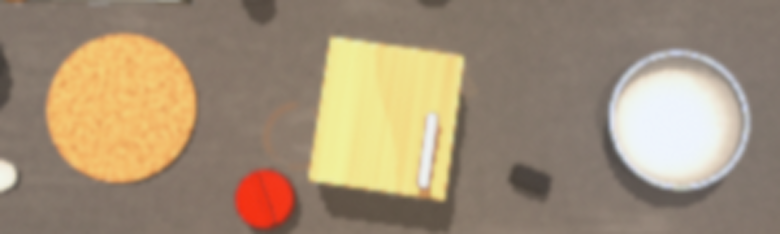

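The crop shows the mat whole, and the cover's top with corners at crop (331,38), (464,55), (446,200) and (310,182). The bar runs (432,113)-(424,192) at front right, and the bowl rim is centred at about (679,120). I'll refine with these and work out the grasp move.

```bash
python3 - <<'E'
from h import *
m=imaging.camera_model("top")
o=np.array([180,170])
C=[np.array(p)/2.6+o-0.3 for p in [(331,38),(464,55),(446,200),(310,182)]]
w=[cast(m,p,121) for p in C];print(w)
w=np.array(w);c=w.mean(0);print("lidc",c, [np.linalg.norm(w[i]-w[i-1]) for i in range(4)])
fx=(w[0]+w[1]-w[2]-w[3])[:2]; fy=(w[0]+w[3]-w[1]-w[2])[:2]
print("ang",np.arctan2(fx[1],fx[0]),np.arctan2(-fy[0],fy[1]))
e=(np.array([679,120])/2.6+o-.3); print("bowl",cast(m,e,68), cast(m,(e[0]+26.8,e[1]),68))
bar=[cast(m,np.array(p)/2.6+o-.3,156) for p in [(432,113),(424,192)]];print("bar",bar,np.mean(bar,0))
a=-0.128;ca,sa=np.cos(a),np.sin(a)
print("bar pred",c[:2]+np.array([-30*ca+45*sa,-30*sa-45*ca]))
r=R.from_rotvec(state()["tcp_rot"]);print(r.as_matrix().round(3))
mw=imaging.camera_model("wrist");Rw=R.from_rotvec(mw["rvec"]).as_matrix();print("wristcam in tool",r.inv().apply(-Rw.T@mw["tvec"]-state()["tcp_pos"]),(Rw@r.as_matrix()).round(2),mw["vfov"])
E
```

```text
[array([573.4,  72.5, 121. ]), array([557.3, -65.8, 121. ]), array([407.6, -47.6, 121. ]), array([424. ,  90.9, 121. ])]
lidc [490.575  12.5   121.   ] [np.float64(150.52880123086078), np.float64(139.2339757386824), np.float64(150.8022877810545), np.float64(139.46759480252035)]
ang -0.12176176746276647 -0.11687816560813674
bowl [ 498.4 -303.5   68. ] [ 499.4 -379.    68. ]
bar [array([492.4, -30.9, 156. ]), array([414.3, -23.5, 156. ])] [453.35 -27.2  156.  ]
bar pred [455.0761404  -28.30234022]
[[-0.956  0.293 -0.   ]
 [ 0.293  0.956 -0.001]
 [ 0.    -0.001 -1.   ]]
wristcam in tool [  80.07372394    0.25970933 -205.11842474] [[ 0.    1.    0.  ]
 [-0.96  0.   -0.29]
 [-0.29 -0.    0.96]] 65.39994286434064
```

```bash
cat >> h.py <<'E'
A=-0.119; LID=np.array([490.6,12.5]); MAT=np.array([510.8,316.]); BOWL=np.array([498.4,-303.5])
TZ=R.from_euler('z',A)
LR=TZ*R.from_matrix([[-1,0,0],[0,1,0],[0,0,-1]])   # tool down, x=-lid x, y=lid y
BAR=TZ.apply([-30,-45,0])+[*LID,0]
E
python3 - <<'E'
from h import *
print(BAR)
print(rel([400,300,200],LR), rel([BAR[0],BAR[1],215],LR))
E
```

```text
[455.4697942  -28.62017315   0.        ]
(array([-294.4, -220.6,  -20.8]), array([-0.001, -0.   , -0.179])) (array([-443.9, -518.5,  -35.5]), array([-0.001, -0.   , -0.179]))
```

The rows are not in the units I measure in: shifts go in cm and turns go in units of 0.2 rad. I convert before sending: -515 mm is -51.5, -440 mm is -44, -0.179 rad is -0.895.

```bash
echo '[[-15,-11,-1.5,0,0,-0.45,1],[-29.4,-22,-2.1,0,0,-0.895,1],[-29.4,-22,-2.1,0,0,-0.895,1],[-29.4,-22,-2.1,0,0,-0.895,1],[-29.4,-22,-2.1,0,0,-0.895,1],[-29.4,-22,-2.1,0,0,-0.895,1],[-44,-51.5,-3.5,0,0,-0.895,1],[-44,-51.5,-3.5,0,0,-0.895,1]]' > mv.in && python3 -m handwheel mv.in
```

```text
refused: ROWS must be one flat list, 7 numbers to a row, no inner brackets. Nothing was moved.
```

Refused on format, not on reach. It needs one flat list, 7 numbers to a row, no inner brackets.

```bash
echo '[-15,-11,-1.5,0,0,-0.45,1,-29.4,-22,-2.1,0,0,-0.895,1,-29.4,-22,-2.1,0,0,-0.895,1,-29.4,-22,-2.1,0,0,-0.895,1,-29.4,-22,-2.1,0,0,-0.895,1,-29.4,-22,-2.1,0,0,-0.895,1,-44,-51.5,-3.5,0,0,-0.895,1,-44,-51.5,-3.5,0,0,-0.895,1]' > mv.in && python3 -m handwheel mv.in
echo '[0,0,0,0,0,0,0.6]' > mv.in && python3 -m handwheel mv.in; python3 - <<'E'
from h import *
print(rel([BAR[0],BAR[1],215],LR))
E
```

```text
time: 1.1
tcp_pos: [420.1, 175.8, 205.7]
tcp_rot: [-0.186, -3.136, 0.0]
ft_force: [0.9, 0.1, 0.5]
grip_width: 1.002
gripper_force: 0.0
time: 1.23
tcp_pos: [420.5, 174.4, 206.0]
tcp_rot: [0.195, 3.136, -0.0]
ft_force: [-0.2, 0.7, 0.1]
grip_width: 0.937
gripper_force: 0.0
(array([ -59.8, -197.2,   -9. ]), array([-0.   ,  0.   , -0.005]))
```

Converted, -197 mm is -19.7, -60 mm is -6, -0.005 rad is -0.025.

```bash
echo '[-6,-19.7,-0.9,0,0,-0.025,0.6,-6,-19.7,-0.9,0,0,-0.025,0.6,-6,-19.7,-0.9,0,0,-0.025,0.6,-6,-19.7,-0.9,0,0,-0.025,0.6,-6,-19.7,-0.9,0,0,-0.025,0.6,-6,-19.7,-0.9,0,0,-0.025,0.6]' > mv.in && python3 -m handwheel mv.in
python3 - <<'E'
from h import *
s=state();m=imaging.camera_model("wrist");im=imaging.read_camera("wrist")[...,::-1]
cv2.imwrite("pics/w1.png",im)
print(s["tcp_pos"],[ (c,proj(m,[*(BAR[:2]+TZ.apply([c,0,0])[:2]),156])) for c in(-38,0,38)])
E
```

```text
time: 1.98
tcp_pos: [456.1, -23.9, 214.6]
tcp_rot: [-0.177, -3.136, -0.001]
ft_force: [1.1, -0.5, 0.0]
grip_width: 0.597
gripper_force: 0.0
[456.07048735 -23.88681157 214.64966678] [(-38, array([316.6, 163.4])), (0, array([316.5, 206.2])), (38, array([316.5, 245.7]))]
```

View pics/w1.png

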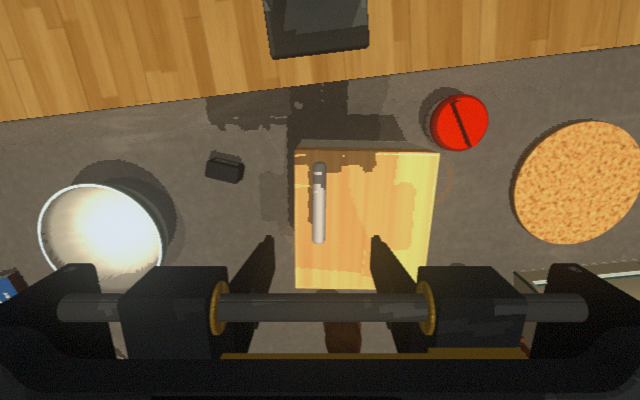

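The wrist view shows the bar from (319,163) to (319,243), within about 3 px of the prediction. I'll descend onto it with TCP z at 131.

```bash
python3 - <<'E'
from h import *
m=imaging.camera_model("wrist");b=[cast(m,p,156) for p in((319,163),(319,243),(319,203))];print(b, cast(m,(296,153),121),cast(m,(439,152),121))
d=b[1]-b[0];print(np.arctan2(d[1],d[0]),np.linalg.norm(d))
print(rel([456,-27.5,131],LR))
E
```

```text
[array([417.6, -22. , 156. ]), array([490.8, -30.4, 156. ]), array([452.8, -26. , 156. ])] [411.1 -43.6 121. ] [425.4  91.9 121. ]
-0.11425432796143953 73.680390878442
(array([-0.4, -3.8, 83.7]), array([ 0.   , -0.   ,  0.007]))
```

Converted, -3 mm is -0.3, 83 mm is 8.3.

```bash
echo '[-0.1,-0.3,5,0,0,0,0.6,-0.1,-0.3,8,0,0,0,0.6,-0.1,-0.3,8.3,0,0,0,0.6,-0.1,-0.3,8.3,0,0,0,0.1,-0.1,-0.3,8.3,0,0,0,0,-0.1,-0.3,8.3,0,0,0,0,-0.1,-0.3,8.3,0,0,0,0,-0.1,-0.3,8.3,0,0,0,0]' > mv.in && python3 -m handwheel mv.in; echo '[0,0,0,0,0,0,0,0,0,0,0,0,0,0]' > mv.in && python3 -m handwheel mv.in
python3 - <<'E'
from h import *
# rows for tipping about left edge, in tool axes
s=state();r=R.from_rotvec(s["tcp_rot"]);e=TZ.apply([0,70,0])+[*LID,85.]
for th in (.1,.2,.3,.4):
    q=R.from_rotvec(TZ.apply([-th,0,0])); p=q.apply(s["tcp_pos"]-e)+e; print(rel(p,q*r))
E
```

```text
time: 3.02
tcp_pos: [456.9, -28.2, 132.0]
tcp_rot: [0.179, 3.136, 0.0]
ft_force: [0.0, -0.2, -0.0]
grip_width: 0.131
gripper_force: 0.0
time: 3.28
tcp_pos: [456.9, -28.1, 131.8]
tcp_rot: [-0.179, -3.136, -0.0]
ft_force: [0.1, 0.2, 0.0]
grip_width: 0.005
gripper_force: 0.0
(array([ -0. ,   5.2, -11.2]), array([0.1  , 0.001, 0.   ]))
(array([ -0.1,  11.6, -21.8]), array([0.2  , 0.001, 0.   ]))
(array([ -0.1,  18.9, -31.7]), array([0.3  , 0.002, 0.   ]))
(array([ -0.1,  27.3, -40.8]), array([0.4  , 0.002, 0.   ]))
```

```bash
python3 - <<'E'
from h import *
print(state()["tcp_pos"],state()["grip_width"],state()["gripper_force"])
a=imaging.read_camera("wrist")[...,::-1];b=imaging.read_camera("scene")[...,::-1]
c=cv2.resize(b[150:260,220:360],(640,503),interpolation=cv2.INTER_CUBIC)
cv2.imwrite("pics/w2.png",np.hstack([cv2.resize(a,(400,250)),cv2.resize(c,(400,250))]))
E
```

```text
[456.87514989 -28.13905857 131.81466615] 0.004896692811463816 0.0
```

View pics/w2.png

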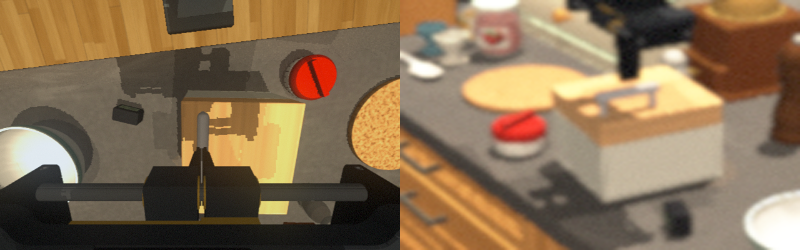

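```bash
python3 - <<'E'
from h import *
s=state();m=imaging.camera_model("wrist")
print(cast(m,(488,163),121),cast(m,(291,157),121))
for z in (149,156):print([ (c,proj(m,[*(BAR[:2]+TZ.apply([c,0,0])[:2]),z])) for c in(-38,0,38)])
print("tcp",proj(m,s["tcp_pos"]), proj(m,s["tcp_pos"]+[0,0,19]))
im=imaging.read_camera("wrist")[...,::-1]
cv2.imwrite("pics/w3.png",cv2.resize(im[140:360,220:460],None,fx=2.6,fy=2.6,interpolation=cv2.INTER_CUBIC))
E
```

```text
[424.3  91.8 121. ] [404.7 -43.7 121. ]
[(-38, array([321.2, 180.9])), (0, array([320.9, 238.1])), (38, array([320.7, 289.6]))]
[(-38, array([321.2, 183.4])), (0, array([320.9, 242.5])), (38, array([320.6, 295.4]))]
tcp [321.9 230.4] [321.9 241.1]
```

View pics/w3.png

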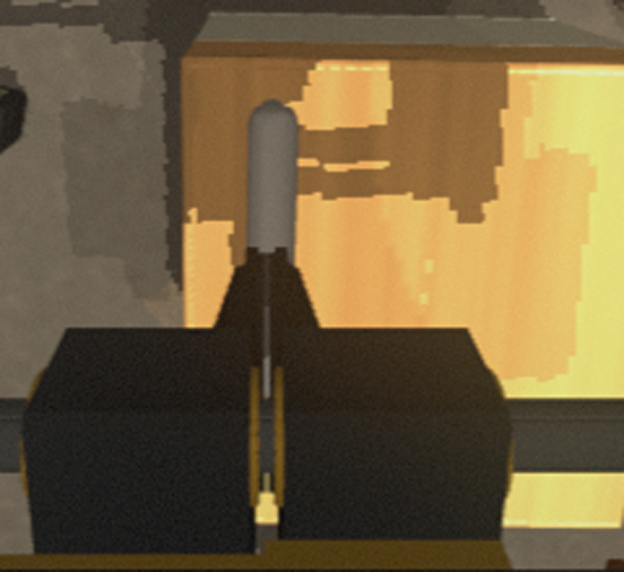

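```bash
python3 - <<'E'
from h import *
s=state();m=imaging.camera_model("scene")
print("tcp",proj(m,s["tcp_pos"]))
for z in (142,156):print([ (c,proj(m,[*(BAR[:2]+TZ.apply([c,0,0])[:2]),z])) for c in(-38,0,38)])
a=imaging.read_camera("scene")[...,::-1]
cv2.imwrite("pics/s3.png",cv2.resize(a[150:220,260:350],(720,560),interpolation=cv2.INTER_CUBIC))
E
```

```text
tcp [299.5 195.4]
[(-38, array([288. , 195.2])), (0, array([299.1, 192.6])), (38, array([310., 190.]))]
[(-38, array([287.8, 191.1])), (0, array([299. , 188.5])), (38, array([309.9, 186. ]))]
```

View pics/s3.png

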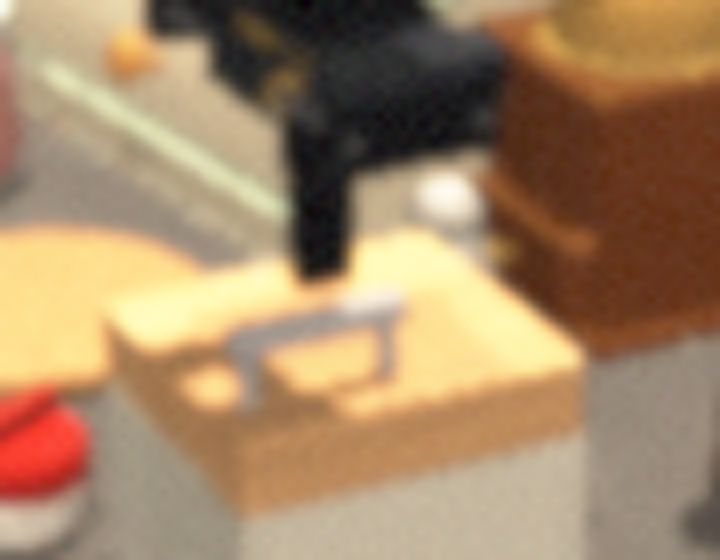

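The scene view shows the shut fingertips at about (300,185), while the reported TCP projects to (299.5,195). So the real tips are about 38 mm above the reported TCP, and the fingers closed above the bar. The wrist view fits that too: the tip's front edge is at row 235, not 216. I'll open and go lower.

```bash
echo '[0,0,0,0,0,0,0.6,0,0,0,0,0,0,0.6,0,0,0,0,0,0,0.6,0,0,0,0,0,0,0.6,0,0,1.5,0,0,0,0.6,0,0,3,0,0,0,0.6,0,0,3,0,0,0,0.6]' > mv.in && python3 -m handwheel mv.in
python3 - <<'E'
from h import *
s=state();m=imaging.camera_model("scene");a=imaging.read_camera("scene")[...,::-1]
for sg in(-1,1):
  for dz in(0,40): print(sg,dz,proj(m,s["tcp_pos"]+TZ.apply([0,sg*36,dz])))
cv2.imwrite("pics/s4.png",cv2.resize(a[150:220,260:350],(720,560),interpolation=cv2.INTER_CUBIC))
E
```

```text
time: 4.35
tcp_pos: [456.4, -28.1, 101.2]
tcp_rot: [-0.179, -3.135, -0.001]
ft_force: [0.6, -0.6, -0.0]
grip_width: 0.593
gripper_force: 0.0
-1 0 [304.8 208.8]
-1 40 [304.5 197.2]
1 0 [294.6 199.6]
1 40 [294.2 188.3]
```

View pics/s4.png

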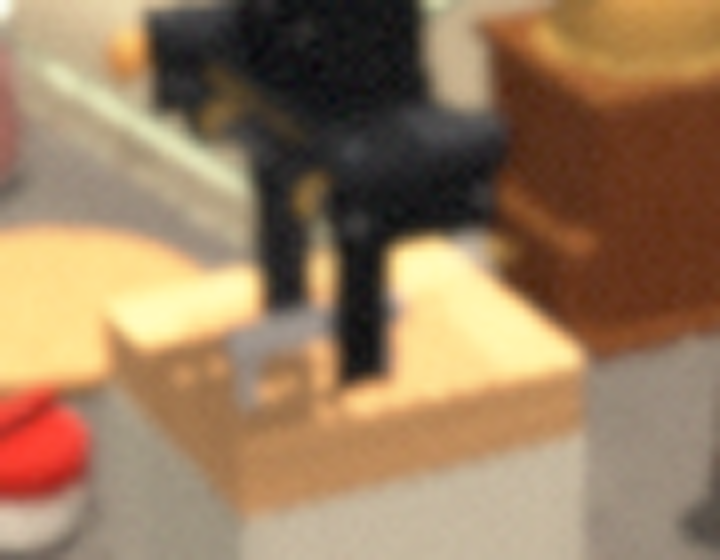

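The fingers now straddle the bar. The right tip at crop (360,380), i.e. (305,197.5), confirms the tips sit 39 mm behind the reported TCP, so I'll go down another 8 mm and close.

```bash
echo '[0,0,0.8,0,0,0,0.6,0,0,0.8,0,0,0,0.6,0,0,0.8,0,0,0,0,0,0,0.8,0,0,0,0,0,0,0.8,0,0,0,0,0,0,0.8,0,0,0,0,0,0,0.8,0,0,0,0,0,0,0.8,0,0,0,0]' > mv.in && python3 -m handwheel mv.in
python3 - <<'E'
from h import *
s=state();r=R.from_rotvec(s["tcp_rot"]);e=TZ.apply([0,70,0])+[*LID,85.]
for th in (.1,.2,.3,.4):
    q=R.from_rotvec(TZ.apply([-th,0,0])); p=q.apply(s["tcp_pos"]-e)+e; print(rel(p,q*r))
E
```

```text
time: 5.4
tcp_pos: [456.9, -28.1, 93.9]
tcp_rot: [0.178, 3.136, 0.0]
ft_force: [0.4, 0.3, 0.9]
grip_width: 0.122
gripper_force: 30.0
(array([ -0. ,   1.5, -11.4]), array([ 0.1  ,  0.001, -0.   ]))
(array([ -0. ,   4. , -22.5]), array([ 0.2  ,  0.001, -0.   ]))
(array([ -0. ,   7.7, -33.4]), array([ 0.3  ,  0.002, -0.   ]))
(array([ -0.1,  12.5, -43.8]), array([ 0.4  ,  0.002, -0.   ]))
```

Converted, -6 mm is -0.6, 6 mm is 0.6, 0.35 rad is 1.75.

```bash
echo '[0,0.07,-0.6,0.25,0,0,0,0,0.15,-1.2,0.5,0,0,0,0,0.25,-1.7,0.75,0,0,0,0,0.4,-2.3,1,0,0,0,0,0.6,-2.9,1.25,0,0,0,0,0.8,-3.45,1.5,0,0,0,0,1,-4,1.75,0,0,0,0,1,-4,1.75,0,0,0]' > mv.in && python3 -m handwheel mv.in
echo '[0,0,0,0,0,0,0,0,0,0,0,0,0,0]' > mv.in && python3 -m handwheel mv.in
python3 - <<'E'
from h import *
for n in("scene",):
  a=imaging.read_camera(n)[...,::-1]; cv2.imwrite("pics/s5.png",cv2.resize(a[130:240,240:360],(640,587),interpolation=cv2.INTER_CUBIC))
E
```

```text
time: 6.4
tcp_pos: [458.0, -17.6, 133.7]
tcp_rot: [-0.173, -3.07, 0.542]
ft_force: [-0.5, 0.3, -2.2]
grip_width: 0.125
gripper_force: 30.0
time: 6.65
tcp_pos: [457.9, -18.5, 133.7]
tcp_rot: [-0.176, -3.069, 0.542]
ft_force: [0.2, -0.3, -1.6]
grip_width: 0.12
gripper_force: 30.0
```

View pics/s5.png

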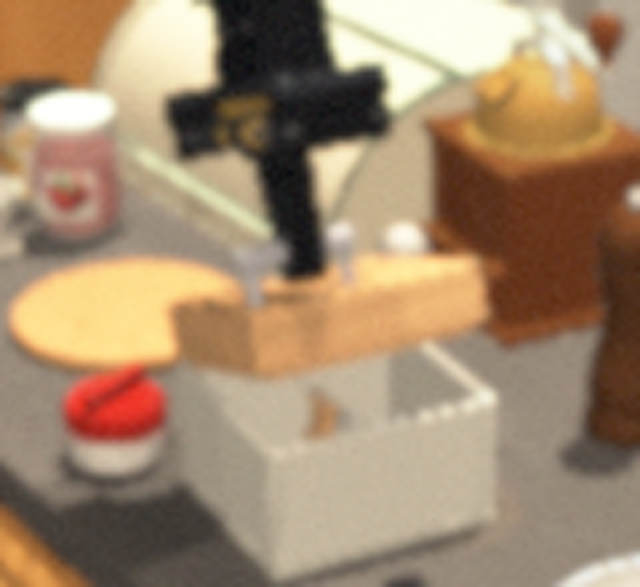

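Cover tipped about 20° with its left edge on the rim. Lift, level and carry to the mat.

```bash
python3 - <<'E'
from h import *
s=state()
print(rel(s["tcp_pos"]+[0,0,70],R.from_rotvec(s["tcp_rot"])), rel([457,-22,190],LR), rel([477,275.5,130],LR),rel([477,275.5,60],LR))
E
```

```text
(array([  0. , -24. , -65.8]), array([0., 0., 0.])) (array([  0.5, -22.6, -51.6]), array([-0.349,  0.001,  0.004])) (array([ 14.6, 277.8, -97.2]), array([-0.349,  0.001,  0.004])) (array([ 14.6, 301.7, -31.5]), array([-0.349,  0.001,  0.004]))
```

```bash
echo '[0,-1.2,-3.3,0,0,0,0,0,-2.4,-6.6,0,0,0,0,0,-2.4,-6.6,-0.5,0,0,0,0,-2.3,-6,-1,0,0,0,0,-2.3,-5.4,-1.5,0,0,0,0,-2.26,-5.16,-1.745,0,0.02,0,0,1,-6.2,-1.745,0,0.02,0,0,6,-8,-1.745,0,0.02,0]' > mv.in && python3 -m handwheel mv.in
python3 - <<'E'
from h import *
print(rel([477,275.5,130],LR),rel([477,275.5,45],LR),rel([477,275.5,27],LR))
E
```

```text
time: 7.7
tcp_pos: [467.7, 64.6, 188.4]
tcp_rot: [0.191, 3.135, -0.001]
ft_force: [1.3, -0.5, -1.9]
grip_width: 0.123
gripper_force: 30.0
(array([ 16.4, 210.5,  58.2]), array([-0.001,  0.001, -0.002])) (array([ 16.5, 210.6, 143.2]), array([-0.001,  0.001, -0.002])) (array([ 16.5, 210.6, 161.2]), array([-0.001,  0.001, -0.002]))
```

Converted, 208 mm is 20.8, 190 mm is 19.

```bash
echo '[0,4,0,0,0,0,0,0,9,0,0,0,0,0,1,14,1,0,0,0,0,1.6,19,4,0,0,0,0,1.6,20.8,6,0,0,0,0,1.6,20.8,9,0,0,0,0,1.6,20.8,10,0,0,0,0,1.6,20.8,10,0,0,0,0]' > mv.in && python3 -m handwheel mv.in
python3 - <<'E'
from h import *
print(rel([477,275.5,27],LR))
s=state();m=imaging.camera_model("scene");a=imaging.read_camera("scene")[...,::-1];b=imaging.read_camera("top")[...,::-1]
cv2.imwrite("pics/s6.png",np.hstack([cv2.resize(a[110:240,220:350],(400,400)),cv2.resize(b[170:260,180:270],(400,400))]))
E
```

```text
time: 8.7
tcp_pos: [476.2, 273.0, 88.1]
tcp_rot: [-0.186, -3.136, 0.002]
ft_force: [0.4, 0.2, -0.8]
grip_width: 0.122
gripper_force: 30.0
(array([-0.5,  2.7, 61.1]), array([-0.001, -0.   ,  0.001]))
```

View pics/s6.png

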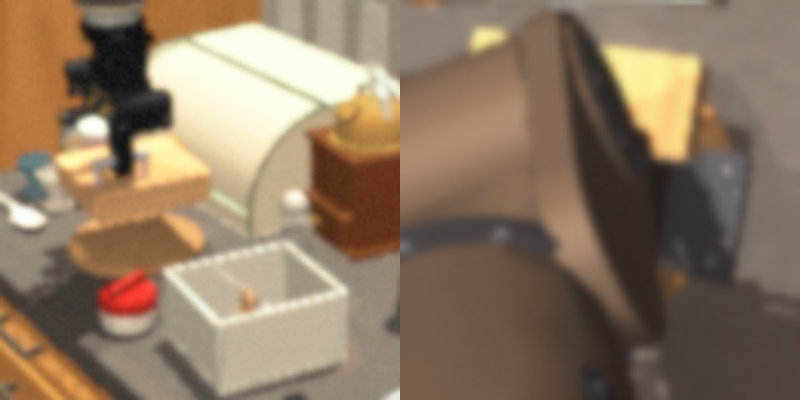

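The cover hangs level over the mat (left panel, cover at about (135,170) above the mat at (135,240)). I'll lower it. That was my last permitted view, so from here I measure numerically.

Converted, 53 mm is 5.3, 2 mm is 0.2.

```bash
echo '[0,0.2,2.5,0,0,0,0,0,0.2,4.5,0,0,0,0,0,0.2,5.3,0,0,0,0,0,0.2,5.6,0,0,0,0,0,0.2,5.8,0,0,0,0,0,0.2,5.9,0,0,0,0,0,0.2,6,0,0,0,0,0,0.2,6,0,0,0,0]' > mv.in && python3 -m handwheel mv.in; echo '[0,0,0.05,0,0,0,0,0,0,0.1,0,0,0,0]' > mv.in && python3 -m handwheel mv.in
```

```text
time: 9.8
tcp_pos: [476.4, 275.4, 28.3]
tcp_rot: [0.185, 3.135, -0.001]
ft_force: [0.0, -0.6, -2.1]
grip_width: 0.124
gripper_force: 30.0
time: 10.05
tcp_pos: [476.4, 275.3, 27.2]
tcp_rot: [0.185, 3.135, -0.001]
ft_force: [-0.2, 0.9, -1.3]
grip_width: 0.122
gripper_force: 30.0
```

```bash
for i in 1 2; do echo '[0,0,0.05,0,0,0,0,0,0,0.1,0,0,0,0,0,0,0.1,0,0,0,0]' > mv.in && python3 -m handwheel mv.in | grep -E "tcp_pos|ft"; done
```

```text
tcp_pos: [476.5, 275.3, 26.9]
ft_force: [-2.7, -1.7, 6.9]
tcp_pos: [476.5, 275.3, 26.8]
ft_force: [-5.7, -3.1, 20.8]
```

Contact. Release and rise.

Converted, -130 mm is -13, -80 mm is -8.

```bash
echo '[0,0,-0.1,0,0,0,0,0,0,-0.1,0,0,0,0.4,0,0,-0.1,0,0,0,0.5,0,0,-0.1,0,0,0,0.5,0,0,-0.1,0,0,0,0.5,0,0,-3,0,0,0,0.5,0,0,-8,0,0,0,0.5,0,0,-13,0,0,0,0.5]' > mv.in && python3 -m handwheel mv.in
python3 - <<'E'
from h import *
# stowed scoop grip
g=TZ.apply([-32,0,0])+[*LID,98]; print("grip",g)
print(rel([440,150,200],LR), rel([g[0],g[1],150],LR))
E
```

```text
time: 11.8
tcp_pos: [476.1, 275.3, 156.5]
tcp_rot: [0.185, 3.136, -0.002]
ft_force: [0.8, 0.4, -0.1]
grip_width: 0.5
gripper_force: 0.0
grip [458.82630875  16.29901885  98.        ]
(array([  21.1, -128.7,  -43.4]), array([-0.001,  0.   ,  0.001])) (array([ -13.3, -259.2,    6.8]), array([-0.001,  0.   ,  0.001]))
```

Converted, -13 mm is -1.3, -259 mm is -25.9.

```bash
echo '[0,-6,0,0,0,0,0.5,-0.5,-12,0,0,0,0,0.5,-1,-18,0,0,0,0,0.5,-1.3,-24,0,0,0,0,0.5,-1.3,-25.9,0,0,0,0,0.5,-1.3,-25.9,0,0,0,0,0.5]' > mv.in && python3 -m handwheel mv.in
python3 - <<'E'
from h import *
m=imaging.camera_model("top"); im=imaging.read_camera("top")[...,::-1].copy(); cv2.imwrite("pics/t7.png",im)
hsv=cv2.cvtColor(im,cv2.COLOR_BGR2HSV);H,S,V=[hsv[...,i].astype(int) for i in range(3)]
o=np.zeros(H.shape,bool);q=(slice(165,260),slice(180,275));o[q]=((H>=22)&(S>70)&(V>150))[q]
c=big(o);r=cv2.minAreaRect(c);print("lid on mat",r,cast(m,r[0],54),cv2.contourArea(c))
mw=imaging.camera_model("wrist"); im=imaging.read_camera("wrist")[...,::-1].copy(); cv2.imwrite("pics/w7.png",im)
hsv=cv2.cvtColor(im,cv2.COLOR_BGR2HSV)
for z,p in((98,(458.8,16.3)),(110,TZ.apply([-45,0,0])[:2]+LID),(85,TZ.apply([-75,70,0])[:2]+LID),(85,TZ.apply([-75,-70,0])[:2]+LID)):print(p,proj(mw,[*p,z]))
u,v=proj(mw,[458.8,16.3,98]).astype(int)
for dv in range(-40,61,10):
    print(v+dv,[tuple(int(x) for x in hsv[v+dv,u+k]) for k in range(-24,25,4)])
E
```

```text
time: 12.55
tcp_pos: [458.8, 15.6, 155.5]
tcp_rot: [0.189, 3.135, -0.001]
ft_force: [0.4, 0.2, 0.1]
grip_width: 0.5
gripper_force: 0.0
lid on mat ((221.95806884765625, 209.9043731689453), (49.81846237182617, 54.51066589355469), 10.007979393005371) [508.5 317.1  54. ] 2206.0
(458.8, 16.3) [321.7 206.5]
[445.91824668  17.84237025] [321.7 195.8]
[424.44076485  90.90890004] [401.2 155.7]
[407.8200574  -48.10099919] [242.4 155.6]
166 [(41, 23, 241), (41, 21, 241), (43, 20, 243), (25, 58, 150), (24, 56, 150), (47, 17, 244), (46, 16, 241), (46, 14, 241), (47, 15, 240), (52, 12, 241), (48, 14, 242), (52, 12, 242), (51, 11, 242)]
176 [(42, 23, 241), (43, 20, 242), (43, 19, 242), (25, 57, 148), (25, 57, 152), (25, 47, 157), (46, 14, 242), (53, 13, 242), (54, 11, 242), (51, 11, 241), (57, 11, 242), (56, 8, 241), (63, 9, 242)]
186 [(41, 21, 242), (43, 20, 242), (28, 48, 165), (27, 52, 156), (24, 55, 152), (25, 57, 152), (26, 43, 161), (27, 45, 166), (49, 12, 242), (52, 12, 243), (51, 11, 242), (57, 11, 242), (57, 9, 242)]
196 [(40, 40, 222), (23, 54, 155), (23, 59, 152), (24, 61, 151), (23, 58, 
[... 837 characters left out ...]
 37, 234), (23, 45, 232), (22, 52, 222), (21, 54, 211), (20, 54, 193), (20, 55, 171), (22, 51, 131)]
246 [(27, 53, 160), (35, 37, 235), (22, 54, 176), (20, 53, 197), (20, 54, 206), (20, 56, 214), (22, 54, 218), (21, 54, 211), (22, 54, 202), (20, 54, 192), (20, 50, 172), (23, 48, 132), (37, 28, 231)]
256 [(23, 56, 187), (22, 60, 188), (21, 58, 190), (23, 60, 188), (23, 57, 188), (22, 62, 186), (23, 61, 189), (22, 57, 187), (22, 58, 186), (21, 59, 189), (21, 58, 188), (23, 59, 189), (23, 59, 186)]
266 [(25, 56, 105), (18, 60, 111), (20, 58, 110), (23, 57, 107), (19, 57, 111), (23, 60, 106), (22, 62, 107), (22, 60, 106), (21, 54, 108), (21, 58, 106), (23, 57, 107), (21, 58, 106), (23, 56, 105)]
```

Cover measured on the mat at (508.5, 317), within 3 mm. The handle's centre is at about u=324, i.e. y≈18.5. Next, the approach to the scoop.

```bash
cat >> h.py <<'E'
AL=0.25; G=np.array([458.8,18.5,98.])
def toolrot(phi,yaw=A): return R.from_euler('z',yaw)*R.from_euler('y',phi)*R.from_matrix([[-1,0,0],[0,1,0],[0,0,-1]])
def tcp_for(g,r,d=51): return np.array(g)+r.apply([0,0,d])
E
python3 - <<'E'
from h import *
r=toolrot(AL); 
for up in (60,30,0): print(rel(tcp_for(G+[0,0,up],r),r))
m=imaging.camera_model("wrist")
for z in(50,70,85): print(cast(m,(305,216),z),cast(m,(305,226),z))
E
```

```text
(array([12.9,  1.4, 46.9]), array([-0.001,  0.251,  0.001]))
(array([12.9,  1.4, 76.9]), array([-0.001,  0.251,  0.001]))
(array([ 12.9,   1.5, 106.9]), array([-0.001,  0.251,  0.001]))
[481.7  -3.7  50. ] [492.8  -5.1  50. ]
[475.1  -1.7  70. ] [485.5  -3.1  70. ]
[ 4.701e+02 -2.000e-01  8.500e+01] [480.   -1.5  85. ]
```

Converted, 97 mm is 9.7, 85 mm is 8.5, 0.25 rad is 1.25.

```bash
echo '[0.5,0.1,1,0,0.6,0,0.35,1.3,0.14,2,0,1.25,0,0.35,1.3,0.14,4.7,0,1.25,0,0.35,1.3,0.14,7,0,1.25,0,0.35,1.3,0.14,8.5,0,1.25,0,0.35,1.3,0.14,9.7,0,1.25,0,0.35,1.3,0.14,9.7,0,1.25,0,0.35]' > mv.in && python3 -m handwheel mv.in
python3 - <<'E'
from h import *
r=toolrot(AL); print(rel(tcp_for(G,r),r))
E
```

```text
time: 13.52
tcp_pos: [446.0, 19.8, 58.1]
tcp_rot: [-0.17, -2.887, -0.02]
ft_force: [-0.5, -0.3, 0.4]
grip_width: 0.346
gripper_force: 0.0
(array([-2.6,  0.2,  9.1]), array([-0.001, -0.   ,  0.001]))
```

```bash
echo '[-0.1,0,0.4,0,0,0,0.35,-0.25,0,0.9,0,0,0,0.35,-0.25,0,0.9,0,0,0,0.35]' > mv.in && python3 -m handwheel mv.in; echo '[0,0,0,0,0,0,0,0,0,0,0,0,0,0,0,0,0,0,0,0,0,0,0,0,0,0,0,0,0,0,0,0,0,0,0]' > mv.in && python3 -m handwheel mv.in
```

```text
time: 13.9
tcp_pos: [446.3, 19.4, 49.0]
tcp_rot: [-0.171, -2.887, -0.02]
ft_force: [-0.0, 0.0, 1.3]
grip_width: 0.349
gripper_force: 0.0
time: 14.52
tcp_pos: [446.4, 19.5, 49.2]
tcp_rot: [-0.17, -2.888, -0.02]
ft_force: [-0.4, -0.9, 0.8]
grip_width: 0.117
gripper_force: 30.0
```

```bash
python3 - <<'E'
from h import *
s=state();r0=R.from_rotvec(s["tcp_rot"]);g=s["tcp_pos"]-r0.apply([0,0,51]);print(g)
print("up",rel(s["tcp_pos"]+[0,0,115],r0))
for f in (.25,.5,.75,1):
    r=toolrot(AL-f*np.pi/4); print(rel(tcp_for(g+[0,-40*f,115-20*f],r),r))
E
```

```text
[458.87820442  18.0614676   98.59633035]
up (array([ 2.840e+01, -1.000e-01, -1.114e+02]), array([0., 0., 0.]))
(array([  16.1,  -10. , -107.9]), array([-0.001, -0.195,  0.001]))
(array([   4.1,  -19.9, -106.2]), array([-0.001, -0.392,  0.001]))
(array([  -7.1,  -29.9, -106.3]), array([-0.001, -0.588,  0.001]))
(array([ -17.2,  -39.8, -108.1]), array([-0.001, -0.785,  0.001]))
```

The rows are not in the units I measure in: shifts go in cm and turns go in units of 0.2 rad. I convert before sending: -111 mm is -11.1, -84 mm is -8.4.

```bash
echo '[0.7,0,-2.8,0,0,0,0,1.4,0,-5.6,0,0,0,0,2.1,0,-8.4,0,0,0,0,2.8,0,-11.1,0,0,0,0,2.8,0,-11.1,0,0,0,0]' > mv.in && python3 -m handwheel mv.in
echo '[-1.2,-1,0.4,0,-0.9,0,0,-2.4,-2,0.5,0,-1.8,0,0,-3.4,-2.9,0.5,0,-2.7,0,0,-4.2,-3.7,0.4,0,-3.5,0,0,-4.56,-4,0.35,0,-3.925,0,0,-4.56,-4,0.35,0,-3.925,0,0,-4.56,-4,0.35,0,-3.925,0,0]' > mv.in && python3 -m handwheel mv.in
python3 - <<'E'
from h import *
r=toolrot(AL-np.pi/4);s=state();print(s["joint_pos"].round(2),rel(s["tcp_pos"],r)[1])
yaw=0.2; rf=toolrot(AL-np.pi/4,yaw); d=np.array([np.cos(yaw),np.sin(yaw)])
for z in(190,150): print(rel(tcp_for([*(BOWL-83.5*d),z],rf),rf), tcp_for([*(BOWL-83.5*d),z],rf))
E
```

```text
time: 15.15
tcp_pos: [447.3, 19.5, 164.8]
tcp_rot: [-0.17, -2.891, -0.02]
ft_force: [0.2, -0.0, -0.9]
grip_width: 0.115
gripper_force: 30.0
time: 16.02
tcp_pos: [484.1, -25.3, 148.0]
tcp_rot: [0.154, 2.604, -0.043]
ft_force: [0.7, -0.3, -1.0]
grip_width: 0.118
gripper_force: 30.0
[-0.22  0.2   2.32  0.52  0.1  -2.18] [-0.    -0.002  0.001]
(array([   7.6, -292.6,   -2. ]), array([-0.163, -0.002, -0.273])) [ 442.06514572 -314.91964031  146.13665639]
(array([  28. , -292.6,   32.4]), array([-0.163, -0.002, -0.273])) [ 442.06514572 -314.91964031  106.13665639]
```

Converted, 7 mm is 0.7, 5 mm is 0.5, -0.273 rad is -1.365.

```bash
echo '[0.1,-5,0,-0.15,0,-0.25,0,0.2,-10,-0.1,-0.3,0,-0.5,0,0.4,-15,-0.1,-0.4,0,-0.7,0,0.5,-20,-0.2,-0.55,0,-0.9,0,0.7,-25,-0.2,-0.7,0,-1.15,0,0.76,-29.26,-0.2,-0.815,0,-1.365,0,0.76,-29.26,-0.2,-0.815,0,-1.365,0,0.76,-29.26,-0.2,-0.815,0,-1.365,0]' > mv.in && python3 -m handwheel mv.in
python3 - <<'E'
from h import *
s=state();print(s["joint_pos"].round(2))
yaw=0.2; rf=toolrot(AL-np.pi/4,yaw); d=np.array([np.cos(yaw),np.sin(yaw)])
for z in(190,150): print(rel(tcp_for([*(BOWL-83.5*d),z],rf),rf))
E
```

```text
time: 17.02
tcp_pos: [525.6, -229.7, 225.1]
tcp_rot: [-0.167, 2.706, 0.011]
ft_force: [-0.4, -0.2, -1.1]
grip_width: 0.119
gripper_force: 30.0
[-0.69  0.24  1.91  0.45  0.72 -2.68]
(array([118.1, -73.2,  34.2]), array([-0.053, -0.106, -0.063]))
(array([134.7, -72.5,  70.5]), array([-0.053, -0.106, -0.063]))
```

J6 is at its limit with this yaw, so I'll swing the handle the other way (yaw about -1.3).

```bash
python3 - <<'E'
from h import *
from scipy.spatial.transform import Slerp
s=state();r0=R.from_rotvec(s["tcp_rot"]);g0=s["tcp_pos"]-r0.apply([0,0,51]);print(g0, r0.as_matrix().round(2))
yaw=-1.3; rf=toolrot(AL-np.pi/4,yaw); d=np.array([np.cos(yaw),np.sin(yaw)]); g1=np.array([*(BOWL-83.5*d),200]);print(g1)
x=-r0.as_matrix()[:,0]; y0=np.arctan2(x[1],x[0]);print(y0)
for f in np.arange(1,9)/8:
    r=toolrot(AL-np.pi/4,y0+f*(yaw-y0)); print(*rel(tcp_for(g0+f*(g1-g0),r),r))
E
```

```text
[ 504.3401263  -231.42658498  271.45811904] [[-0.9  -0.12  0.42]
 [-0.12  0.99  0.03]
 [-0.42 -0.02 -0.91]]
[ 476.06384781 -223.04289152  200.        ]
0.12788375144943054
[ 1.8 -2.   6.3] [ 0.063 -0.104  0.159]
[ 9.7 -4.9 12.6] [ 0.146 -0.101  0.317]
[18.3 -7.5 18.5] [ 0.23  -0.098  0.475]
[27.6 -9.6 24.1] [ 0.313 -0.095  0.633]
[ 37.4 -11.2  29.5] [ 0.396 -0.091  0.791]
[ 47.7 -12.2  34.6] [ 0.479 -0.086  0.949]
[ 58.3 -12.5  39.5] [ 0.563 -0.08   1.107]
[ 69.2 -12.   44.4] [ 0.646 -0.074  1.265]
```

Converted, 69 mm is 6.9, 58 mm is 5.8, 1.265 rad is 6.325.

```bash
echo '[0.2,-0.2,0.6,0.3,-0.5,0.8,0,1,-0.5,1.3,0.73,-0.5,1.585,0,1.8,-0.75,1.85,1.15,-0.5,2.375,0,2.76,-0.96,2.4,1.565,-0.475,3.165,0,3.74,-1.12,2.95,1.98,-0.45,3.95,0,4.77,-1.2,3.46,2.4,-0.43,4.75,0,5.8,-1.25,3.95,2.815,-0.4,5.535,0,6.9,-1.2,4.4,3.23,-0.37,6.325,0]' > mv.in && python3 -m handwheel mv.in
python3 - <<'E'
from h import *
s=state();print(s["joint_pos"].round(2))
yaw=-1.3; rf=toolrot(AL-np.pi/4,yaw); d=np.array([np.cos(yaw),np.sin(yaw)])
for z in(200,150): print(rel(tcp_for([*(BOWL-83.5*d),z],rf),rf))
E
```

```text
time: 18.02
tcp_pos: [487.5, -245.3, 163.1]
tcp_rot: [1.053, 2.45, -0.286]
ft_force: [0.3, -0.1, -0.8]
grip_width: 0.117
gripper_force: 30.0
[-0.5   0.27  2.12 -0.55  0.31 -0.76]
(array([ 4.3, -5.1,  5.6]), array([ 0.232, -0.027,  0.426]))
(array([28.5, -4.6, 49.3]), array([ 0.232, -0.027,  0.426]))
```

```bash
echo '[0.1,-0.2,0.2,0.4,-0.05,0.7,0,0.2,-0.4,0.4,0.775,-0.1,1.4,0,0.4,-0.5,0.6,1.16,-0.135,2.13,0,0.4,-0.5,0.6,1.16,-0.135,2.13,0,1.4,-0.5,2.4,1.16,-0.135,2.13,0,2.4,-0.5,4,1.16,-0.135,2.13,0,2.4,-0.5,4,1.16,-0.135,2.13,0,2.4,-0.5,4,1.16,-0.135,2.13,0]' > mv.in && python3 -m handwheel mv.in
python3 - <<'E'
from h import *
s=state();print(s["joint_pos"].round(2))
r=R.from_rotvec(s["tcp_rot"]);g=s["tcp_pos"]-r.apply([0,0,51]);
print(rel(s["tcp_pos"],toolrot(AL-np.pi/4,-1.3))[1])
# scoop y axis in tool frame assumed from grasp
sy=r.apply([-np.cos(np.pi/4-AL),0,np.sin(np.pi/4-AL)]);cup=g+83.5*sy;print("g",g,"cup",cup)
for n in("top","scene","wrist"):
    m=imaging.camera_model(n);im=imaging.read_camera(n)[...,::-1].copy();cv2.imwrite(f"pics/{n}9.png",im)
    th=np.linspace(0,2*np.pi,8,endpoint=False)
    print(n,"cup",proj(m,cup),"grip",proj(m,g),"bowl",proj(m,[*BOWL,68]),"rimpts",[tuple(proj(m,cup+27*np.array([np.cos(t),np.sin(t),0]))) for t in th[::2]])
    hsv=cv2.cvtColor(im,cv2.COLOR_BGR2HSV);u,v=proj(m,cup).astype(int)
    st=4 if n!="wrist" else 10
    for dv in range(-6,7):
        if 0<=v+dv*st<400: print(v+dv*st,[f"{hsv[v+dv*st,u+k*st][1]}/{hsv[v+dv*st,u+k*st][2]}" for k in range(-8,9) if 0<=u+k*st<640])
E
```

```text
time: 19.02
tcp_pos: [483.1, -248.6, 117.7]
tcp_rot: [1.617, 2.136, -0.444]
ft_force: [-0.4, -0.6, -0.8]
grip_width: 0.115
gripper_force: 30.0
[-0.36  0.41  2.09 -0.98  0.52  0.2 ]
[0.003 0.001 0.004]
g [ 476.04051853 -223.53725348  161.589131  ] cup [ 498.75012827 -303.88971692  161.66154422]
top cup [452.3 211.9] grip [421.2 220.3] bowl [440.9 215.8] rimpts [(np.float64(451.9), np.float64(201.5)), (np.float64(441.8), np.float64(211.7)), (np.float64(452.6), np.float64(222.4)), (np.float64(462.8), np.float64(212.0))]
187 ['43/137', '43/141', '45/143', '44/144', '42/146', '40/147', '42/145', '43/142', '43/143', '44/144', '44/144', '45/141', '43/141', '45/142', '45/142', '44/140', '44/140']
191 ['43/141', '43/141', '21/158', '8/214', '7/194', '11/193', '7/190', '6/206', '20/168', '44/144', '45/143', '43/142', '43/141', '43/141', '45/143', '44/140', '44/140']
195 ['39/136', '7/208', '22/175', '38/182', '40/192', '39/190', '39/184', '37/171', '23/164', '13/215', '40/146', '43/142', '41/143', '43/142', '45/143', '43/141', '44/139']
199 ['11/211', '37/187', '31/230', '16/245', '12/247', '1
[... 5777 characters left out ...]
', '9/28', '9/28', '57/27', '33/31', '44/29']
354 ['165/82', '196/73', '204/75', '211/76', '192/77', '184/79', '198/76', '185/76', '170/81', '189/77', '210/74', '185/76', '183/78', '208/76', '188/76', '205/76', '226/71']
364 ['38/20', '23/22', '170/12', '105/17', '33/23', '33/23', '85/21', '31/25', '28/18', '33/23', '24/32', '58/22', '77/20', '27/19', '60/17', '120/17', '39/13']
374 ['43/18', '15/17', '91/14', '104/22', '91/14', '55/23', '36/21', '31/25', '57/27', '77/20', '28/18', '67/23', '13/20', '73/21', '45/17', '18/14', '30/17']
384 ['30/17', '58/22', '170/15', '85/18', '60/17', '51/15', '45/17', '49/21', '113/18', '67/19', '10/25', '11/24', '73/21', '39/26', '38/20', '30/17', '45/17']
```

The scene view matches the prediction: the cup spans rows 213-227 at u≈363-378, and the handle is level with it. Lower by 20 mm, settle, check and hand in.

Converted, 17 mm is 1.7, 10 mm is 1.

```bash
echo '[0.5,0,0.85,0,0,0,0,1,0,1.7,0,0,0,0,1,0,1.7,0,0,0,0,1,0,1.7,0,0,0,0,1,0,1.7,0,0,0,0,1,0,1.7,0,0,0,0]' > mv.in && python3 -m handwheel mv.in
python3 - <<'E'
from h import *
s=state();r=R.from_rotvec(s["tcp_rot"]);g=s["tcp_pos"]-r.apply([0,0,51])
print("cup",g+83.5*r.apply([-np.cos(np.pi/4-AL),0,np.sin(np.pi/4-AL)]))
m=imaging.camera_model("top"); im=imaging.read_camera("top")[...,::-1].copy()
hsv=cv2.cvtColor(im,cv2.COLOR_BGR2HSV);H,S,V=[hsv[...,i].astype(int) for i in range(3)]
o=np.zeros(H.shape,bool);q=(slice(165,260),slice(180,275));o[q]=((H>=22)&(S>70)&(V>150))[q]
c=cv2.minAreaRect(big(o));print("lid",c[0],cast(m,c[0],54))
E
```

```text
time: 19.92
tcp_pos: [483.3, -248.7, 97.8]
tcp_rot: [1.618, 2.135, -0.444]
ft_force: [0.9, 0.6, -0.5]
grip_width: 0.115
gripper_force: 30.0
cup [ 498.77217531 -303.95290956  141.71661115]
lid (221.9247589111328, 209.68255615234375) [509.1 317.3  54. ]
```

```bash
python3 -c "
from cell import order
print(order.hand_in())"
```

```text
the job is handed in; nothing more can be done
None
```

The job is handed in with no verdict returned: the cover was tipped about 20° and laid on the mat about 2 mm off centre, and the scoop is held level over the bowl with its cup about 142 mm above the worktop (about 7 cm above the rim).

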